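# Sort the model-making bench into its trays

### The arm

A 6-joint arm with a two-finger parallel gripper is mounted at the origin on the work surface. World frame = base frame: x ahead of the robot, y to its left, z up, the work surface at z = 0. Lengths are in m, angles in rad, forces in N, time in s.
With the tool pointing down it reaches from about 0.325 to 0.775 m from the base axis. Payload 5.5 kg.
Tool frame: the origin (TCP) lies at the very end of the fingers, on their centre line; the grasp point (between the pads) lies 19 mm behind it; z points along the fingers, y is the line along which they close (so a half turn about z gives the same grasp; the last joint's range is limited). The gripper opens to 85 mm and grips with 20 to 120 N. Pads are 22 mm wide; open, the fingers measure 114 mm over their backs; the gripper's body (76 mm by 85 mm) begins 54 mm behind the grasp point. The pads swing forward as they close: fully open they stand 13 mm farther back than shut.
Start: joints at [-1.253, 0.091, 1.231, -0, 1.82, -0.057], TCP at [0.22, -0.558, 0.231] pointing down, gripper open.
Joint ranges: [-2.87, 2.87], [-0.86, 2.18], [0.17, 2.46], [-1.51, 4.65], [0.06, 2.69], [-2.65, 2.65]. Speed limits (rad/s): [2.57, 2.57, 3.01, 3.14, 3.14, 3.14].

### API

Orientations are given as a unit quaternion [w, x, y, z].
In Python, from bench import arm, optics gives the robot as it stands.
- The arm moves only by the tool apply_moves, never from a script. Its argument "motion" is a list of rows, each a list of 2 entries, a list of its own where there are three numbers: the shift along the tool's x, y, z in mm, then the turn, a rotation vector about the tool's x, y, z in degrees. A call has 1 to 12 rows; each row shifts and turns the commanded pose from where the row before left it, along the tool's axes as they then stand; what a row does not reach is not made up. A row lasts 1/12 s, in which the tool goes at most 41.7 mm and 7.16 degrees, less where a joint would pass 70% of its speed; a pose out of reach is approached as far as the arm can. A call is refused whole if a number of a shift passes 41.7 or a number of a turn 7.16, either way. A call with a gripper value outside its range is refused whole. "gripper" is the closure, from 0 (fully open) to 1 (shut), set as the call begins (left out, the last holds). The fingers move at their own pace and stop on an object; "grip_force" is the grip in N (left out, the last holds). Time passes only in rows, so rows that do not move let the fingers close. It gives the time, the measured TCP pose, the force, the opening and the grip force at its end, in the units of the state.
- arm.get_obs(): the state, without advancing time (a new reading comes with each control period).
- optics.get_image(name): name is "scene" or "top"; returns a dict with "pixels" (420x560x3 uint8, red, green, blue), "vfov" (degrees; the focal length in pixels is half the picture's height over the tangent of half this angle, whatever the lens; pixels are square), "cx", "cy" (the principal point, pixels), "dist" ([k1, k2, p1, p2, k3] as OpenCV has them; the pictures are not rectified), "R" (3x3) and "t" (3): a world point X has camera coordinates R X + t. Camera axes: x right, y down, z forward; pixel columns grow to the right and rows downward; lengths in m; the calibration is good to about 2 mm. A picture is of the moment at which its call begins. There is no depth.
- arm.job_done(): hands the job in; it is judged then, once.
The state is a dict: "clock": time; "q": joint angles; "qvel": joint speeds; "tau": joint torques, N m; "position": TCP position; "orientation": TCP orientation; "wrist_force": force on the tool from outside, world axes, zero at the start; "moment": the same for the moment, N m; "finger_gap": finger opening in m; "finger_force": force on a finger pad.
Only numpy, scipy, OpenCV 4.12 (cv2) and the standard library are available. Lean on these libraries where they do the work, as an engineer would, in place of code of your own. Each camera call takes 0.05 s, during which the arm holds its last target. There are 200 camera calls.

### The job

Clear the cutting mat: stand both lilac-capped paint bottles upright in the wooden tray, lay the two loose white armour parts flat in the white tray, and lay the dark grey backpack part flat in the black tray, side by side and not on top of one another, each right side up as it lies now. Set everything down gently rather than dropping it, and leave the cup of sticks and the standing robot model where they are.

Things in the scene. Friction and masses are not known exactly. Their poses are not given: they have to be found in the camera images.
- black_bottle_center (a point): Small square paint bottle standing upright, 68 mm high in all: glass body 40 x 40 mm and 32 mm high with white labels, short neck, then a round lilac cap 25 mm in diameter from 36 to 68 mm above its base. Grip it by the cap. About 70 g. This point: on its axis, half-way up (34 mm above its base); z up. Black paint.
- yellow_bottle_center (a point): Small square paint bottle standing upright, 68 mm high in all: glass body 40 x 40 mm and 32 mm high with white labels, short neck, then a round lilac cap 25 mm in diameter from 36 to 68 mm above its base. Grip it by the cap. About 70 g. This point: on its axis, half-way up (34 mm above its base); z up. Yellow paint.
- shin_center (a point): White shin-armour part of a model kit, lying flat: 50 mm long (its x) x 28 mm wide (its y), 22 mm high at the middle (14 mm at the ends), with a blue inset at its +x end. About 30 g. Grip it across its width. This point: its centre, 11 mm above its underside; z up.
- shoulder_center (a point): White shoulder-armour part of a model kit, lying flat: 40 mm long (its x) x 34 mm wide (its y), 24 mm high at the middle (16 mm at the ends), with a blue square on top. About 30 g. Grip it across its width. This point: its centre, 12 mm above its underside; z up.
- backpack_center (a point): Dark grey backpack part of a model kit, lying flat: block 48 mm long (its x) x 36 mm wide (its y) x 16 mm high with two round nozzles 19 mm in diameter on top, 24 mm high in all. About 30 g. Grip the block across its width. This point: its centre, 12 mm above its underside; z up.
- paint_tray: Open square tray, 150 x 150 mm outside, 28 mm high, walls and floor 4 mm thick (inside 142 x 142 mm). Fixed to the table. Origin: centre of the underside; x and y along its sides, z up. Light wood: for the paint bottles.
- white_tray: Open square tray, 150 x 150 mm outside, 28 mm high, walls and floor 4 mm thick (inside 142 x 142 mm). Fixed to the table. Origin: centre of the underside; x and y along its sides, z up. White plastic: for the white parts.
- dark_tray: Open square tray, 150 x 150 mm outside, 28 mm high, walls and floor 4 mm thick (inside 142 x 142 mm). Fixed to the table. Origin: centre of the underside; x and y along its sides, z up. Black plastic: for the dark grey part.
- stick_cup: Bystander, to be left alone: clear plastic cup, 72 mm across at the rim and 90 mm high, with wooden sticks standing in it up to 155 mm. Loose. Origin: centre of its underside.
- robot_model: Bystander, to be left alone: standing white and blue robot model, about 112 mm wide (its y), 52 mm deep (its x), 148 mm high. Loose. Origin: centre of its underside.

How it is judged:
At the end, for the whole second after the job is handed in: Bottles in the wooden tray, shin and shoulder in the white, backpack in the black: each centre within 62 mm of the tray centre along both sides, on the tray floor (4 mm high to 6 mm low), within 0.15 rad of upright or flat, and at rest (under 0.02 m/s) (x of black_bottle_center in the frame of paint_tray between -0.062 and 0.062 m and y of black_bottle_center in the frame of paint_tray between -0.062 and 0.062 m and z of black_bottle_center in the frame of paint_tray between 0.032 and 0.042 m and angle between each of black_bottle_center, yellow_bottle_center, shin_center, shoulder_center, backpack_center's own z axis and vertical below 0.15 rad and linear speed of each of black_bottle, yellow_bottle, shin, shoulder, backpack below 0.02 m/s and x of yellow_bottle_center in the frame of paint_tray between -0.062 and 0.062 m and y of yellow_bottle_center in the frame of paint_tray between -0.062 and 0.062 m and z of yellow_bottle_center in the frame of paint_tray between 0.032 and 0.042 m and x of shin_center in the frame of white_tray between -0.062 and 0.062 m and y of shin_center in the frame of white_tray between -0.062 and 0.062 m and z of shin_center in the frame of white_tray between 0.009 and 0.019 m and x of shoulder_center in the frame of white_tray between -0.062 and 0.062 m and y of shoulder_center in the frame of white_tray between -0.062 and 0.062 m and z of shoulder_center in the frame of white_tray between 0.01 and 0.02 m and x of backpack_center in the frame of dark_tray between -0.062 and 0.062 m and y of backpack_center in the frame of dark_tray between -0.062 and 0.062 m and z of backpack_center in the frame of dark_tray between 0.01 and 0.02 m); the robot touches nothing.
It fails at once if a bottle or part is dropped or thrown (faster than 0.8 m/s while not held) ((linear speed of black_bottle above 0.8 m/s and contact force between the fingers and black_bottle below 0.05 N) or (linear speed of yellow_bottle above 0.8 m/s and contact force between the fingers and yellow_bottle below 0.05 N) or (linear speed of shin above 0.8 m/s and contact force between the fingers and shin below 0.05 N) or (linear speed of shoulder above 0.8 m/s and contact force between the fingers and shoulder below 0.05 N) or (linear speed of backpack above 0.8 m/s and contact force between the fingers and backpack below 0.05 N)).
It fails at once if the cup of sticks is moved by more than 20 mm or tipped (distance of stick_cup from where it was at the start of the episode above 0.02 m or angle between stick_cup's own z axis and vertical above 0.25 rad).
It fails at once if the standing robot model is moved by more than 20 mm or tipped (distance of robot_model from where it was at the start of the episode above 0.02 m or angle between robot_model's own z axis and vertical above 0.25 rad).
It also fails if it takes over 136 s, if anything falls off the work surface, if the arm or the gripper's body presses on something with over 40 N, if the wrist force passes 120 N, or if a joint passes its speed limit or range.

## Working session

There is one attempt and no reset: what is moved stays moved. The work goes in short steps, Python scripts to look and compute and a tool call to move; the robot and the scene stay as the last step left them, time stands still between calls to the robot, and variables do not carry over. Pictures are saved under pics/ and viewed, at most 14 in all, crops included, and the job is handed in when it is done.

Besides the shell and the picture viewer there is one more tool, called as a command line: name --argument value ..., lists and objects as JSON in quotes. apply_moves: Moves the arm, as the interface text tells. Its arguments: {"type":"object","properties":{"motion":{"type":"array"},"gripper":{"type":"number"},"grip_force":{"type":"number"}},"required":["motion"]}

```bash
mkdir -p pics; ls; cat > h.py <<'E'
import numpy as np, cv2
from bench import arm, optics
def cam(n):
    d=optics.get_image(n); p=d['pixels']; f=p.shape[0]/2/np.tan(np.radians(d['vfov'])/2)
    d['K']=np.array([[f,0,d['cx']],[0,f,d['cy']],[0,0,1.]]); d['R']=np.array(d['R']);d['t']=np.array(d['t']);d['dist']=np.array(d['dist'],float); return d
def ray(d,uv):
    u=cv2.undistortPoints(np.array(uv,float).reshape(-1,1,2),d['K'],d['dist']).reshape(-1,2)
    return -d['R'].T@d['t'], np.c_[u,np.ones(len(u))]@d['R']
def onz(d,uv,z):
    c,r=ray(d,uv); return c+r*((z-c[2])/r[:,2])[:,None]
def tri(d1,u1,d2,u2):
    c1,r1=ray(d1,[u1]);c2,r2=ray(d2,[u2]);A=np.c_[r1[0],-r2[0]]
    s=np.linalg.lstsq(A,c2-c1,rcond=None)[0];a=c1+s[0]*r1[0];b=c2+s[1]*r2[0]
    return (a+b)/2,np.linalg.norm(a-b)
def proj(d,X):
    return cv2.projectPoints(np.array(X,float).reshape(-1,3),cv2.Rodrigues(d['R'])[0],d['t'],d['K'],d['dist'])[0].reshape(-1,2)
E
python3 - <<'E'
from h import *
for n in ('scene','top'):
    d=cam(n); cv2.imwrite(f'pics/{n}0.png',cv2.resize(d['pixels'][:,:,::-1],(800,600),interpolation=cv2.INTER_CUBIC)); print(n,-d['R'].T@d['t'],d['R'].round(3).tolist(),d['vfov'],d['dist'])
o=arm.get_obs();print(o)
E
```

```text
pics
scene [1.17884402 0.1177968  0.92859071] [[-0.158, 0.988, -0.005], [0.806, 0.126, -0.579], [-0.571, -0.095, -0.815]] 47.397928878117305 [0.01835908 0.         0.         0.         0.        ]
top [0.39459077 0.0023917  1.22225819] [[0.013, -1.0, -0.007], [-0.989, -0.011, -0.144], [0.144, 0.009, -0.989]] 43.09080963579437 [-0.16272851  0.          0.          0.          0.        ]
{'clock': 0.1, 'q': array([-1.25272090e+00,  9.18023466e-02,  1.23175796e+00,  1.57507631e-05,
        1.81981711e+00, -5.66826444e-02]), 'qvel': array([-3.79087207e-04, -1.20147920e-03, -2.75101782e-03, -2.08799216e-04,
       -6.95719745e-04,  1.03118693e-06]), 'tau': array([ 3.60981743e-03, -4.60218930e+01, -4.19216180e+01,  3.82133408e-05,
        1.06113087e-02,  1.83819232e-06]), 'position': array([ 0.21956162, -0.55811059,  0.23025695]), 'orientation': array([-8.85765422e-04,  9.82495103e-01,  1.86286277e-01, -1.08730177e-04]), 'wrist_force': array([-0.40827637,  0.15743698, -0.02111212]), 'moment': array([-0.00856538,  0.0153884 , -0.02133708]), 'finger_force': 0.0, 'finger_gap': 0.08545203169096925}
```

View pics/scene0.png

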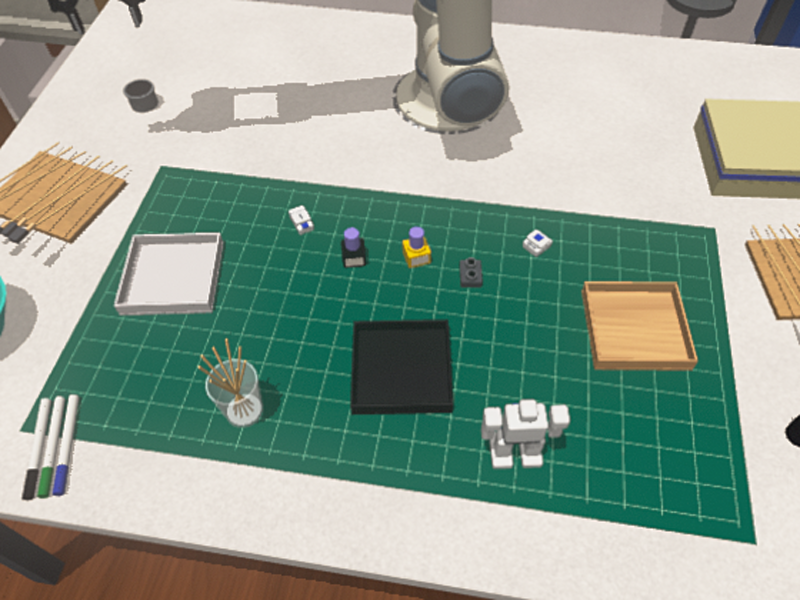

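View pics/top0.png

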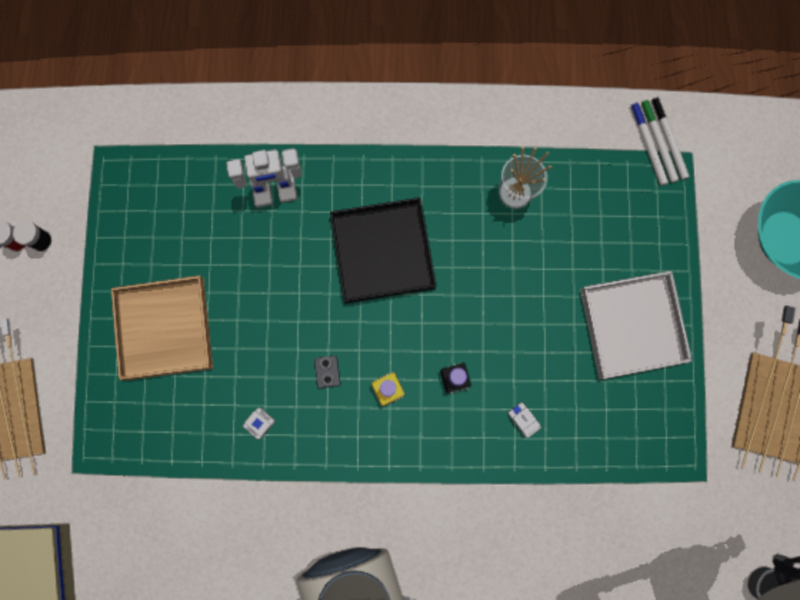

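```bash
cat > seg.py <<'E'
from h import *
# rough seeds in 800x600 view pixels
S={'top':dict(yellow=(388,388),black=(458,377),shin=(524,420),shoulder=(258,423),backpack=(327,372),paint=(162,328),white=(637,325),dark=(383,251)),
 'scene':dict(yellow=(417,245),black=(353,248),shin=(301,219),shoulder=(537,243),backpack=(471,272),paint=(640,325),white=(170,273),dark=(402,367))}
def blob(d,mask,seed,r):
    m=np.zeros_like(mask); x,y=(np.array(seed)*.7).astype(int)
    m[max(0,y-r):y+r,max(0,x-r):x+r]=mask[max(0,y-r):y+r,max(0,x-r):x+r]
    cs,_=cv2.findContours(m,cv2.RETR_EXTERNAL,cv2.CHAIN_APPROX_NONE)
    return max(cs,key=cv2.contourArea) if cs else None
def masks(d):
    h=cv2.cvtColor(d['pixels'],cv2.COLOR_RGB2HSV).astype(int);H,Sa,V=h[...,0],h[...,1],h[...,2]
    mat=(H>68)&(H<95)&(Sa>80)
    lil=(H>112)&(H<145)&(Sa>50)&(V>80)
    blu=(H>108)&(H<130)&(Sa>120)
    return {k:v.astype(np.uint8)*255 for k,v in dict(obj=~mat,lil=lil,blu=blu).items()}
def cen(c):
    M=cv2.moments(c);return np.array([M['m10']/M['m00'],M['m01']/M['m00']])
E
python3 - <<'E'
from seg import *
D={n:cam(n) for n in S}; M={n:masks(D[n]) for n in S}; out={n:D[n]['pixels'][:,:,::-1].copy() for n in S}
for k in S['top']:
    r=45 if k in('paint','white','dark') else 20
    C={n:blob(D[n],M[n]['lil' if k in('yellow','black') else 'obj'],S[n][k],r) for n in S}
    for n in S: cv2.drawContours(out[n],[C[n]],-1,(0,0,255),1)
    if k in('yellow','black'):
        C['b']=blob(D['top'],M['top']['obj'],S['top'][k],r)
        print(k,'tri cap',tri(D['top'],cen(C['top']),D['scene'],cen(C['scene'])), cv2.contourArea(C['top']))
        cv2.drawContours(out['top'],[C['b']],-1,(255,0,255),1); z=.025; c=C['b']
    else:
        c=C['top']; z=.028 if r==45 else .012
    P=onz(D['top'],c.reshape(-1,2),z)[:,:2]
    q=cv2.minAreaRect((P*1000).astype(np.float32)); print(k,'rect',np.round(q[0],1),np.round(q[1],1),round(q[2],1))
    if k in('shin','shoulder'):
        b={n:blob(D[n],M[n]['blu'],S[n][k],r) for n in S}; print('  blue tri',tri(D['top'],cen(b['top']),D['scene'],cen(b['scene'])))
im=np.vstack([out['top'][180:315,60:500],out['scene'][130:265,60:500]]);cv2.imwrite('pics/seg.png',cv2.resize(im,None,fx=1.8,fy=1.8,interpolation=cv2.INTER_NEAREST))
E
```

```text
yellow tri cap (array([0.43845223, 0.00350513, 0.05639694]), np.float64(0.0008562994182494068)) 66.5
yellow rect [438.6   2.7] [44.1 43.2] 27.3
black tri cap (array([ 0.45794896, -0.10399041,  0.05416274]), np.float64(0.0023362379777034595)) 108.0
black rect [ 456.4 -104.1] [41.7 39. ] 17.1
shin rect [ 392.  -214.8] [53.1 32.5] 37.2
  blue tri (array([ 0.40797098, -0.20119842,  0.01653508]), np.float64(0.0004887206981508301))
shoulder rect [381.6 207.2] [38.7 42.9] 50.7
  blue tri (array([0.38097843, 0.20778829, 0.02669524]), np.float64(0.0016068069727312457))
backpack rect [465.1  99.9] [48.4 35.8] 8.9
paint rect [530.4 369.2] [154.9 158.5] 8.5
white rect [ 544.5 -396. ] [153.9 160.5] 10.9
dark rect [661.7  14.1] [151.1 148.4] 9.9
```

View pics/seg.png

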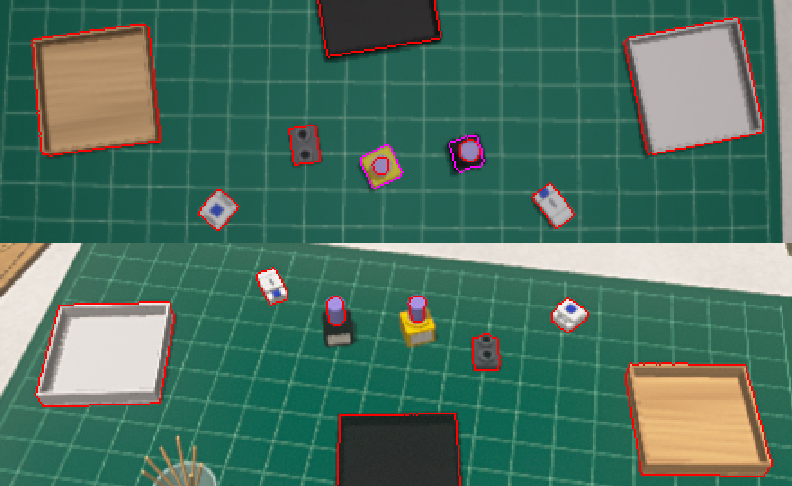

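```bash
cat > go.py <<'E'
import sys; from h import *
from scipy.spatial.transform import Rotation as Ro
def go(x,y,z,yaw=None):
    o=arm.get_obs();w,a,b,c=o['orientation'];R=Ro.from_quat([a,b,c,w]).as_matrix();p=o['position']
    psi=np.degrees(np.arctan2(R[1,0],R[0,0]))
    print('t',round(o['clock'],1),'pos',(p*1000).round(1),'psi',round(psi,1),'zdir',R[:,2].round(3),'gap',round(o['finger_gap']*1000,1),'f',round(float(o['finger_force']),1))
    print('tool shift mm',(R.T@(np.array([x,y,z])/1000-p)*1000).round(1), '' if yaw is None else f'turn z {psi-yaw:.1f}')
if __name__=='__main__': go(*map(float,sys.argv[1:]))
E
python3 - <<'E'
from h import *
a=cam('scene')['pixels'][150:190,355:395,::-1];b=cam('top')['pixels'][276:316,160:200,::-1]
cv2.imwrite('pics/sh.png',cv2.resize(np.hstack([a,b]),None,fx=9,fy=9,interpolation=cv2.INTER_CUBIC))
E
```

```text
(no output)
```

View pics/sh.png

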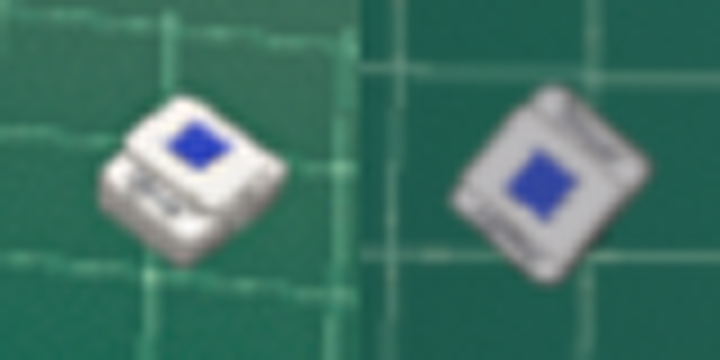

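apply_moves --motion '[[[24,-21.4,7],[0,0,0]],[[24,-21.4,7],[0,0,0]],[[24,-21.4,7],[0,0,0]],[[24,-21.4,7],[0,0,0]],[[24,-21.4,7],[0,0,0]],[[24,-21.4,7],[0,0,0]],[[24,-21.4,7],[0,0,0]],[[24,-21.4,7],[0,0,0]],[[24,-21.4,7],[0,0,0]],[[24,-21.4,7],[0,0,0]],[[24,-21.4,7],[0,0,0]],[[24,-21.4,7],[0,0,0]]]' --gripper 0.3 --grip_force 25

```text
clock: 1.3
position: [0.3941, -0.2125, 0.1471]
orientation: [0.0, 0.983, 0.186, 0.0]
wrist_force: [0.6, -0.6, 0.1]
finger_gap: 0.0601
finger_force: 0.0
```

```bash
python3 go.py 392 -214.8 60 38
```

```text
t 1.3 pos [ 394.1 -212.5  147.1] psi 21.5 zdir [ 0.001 -0.    -1.   ] gap 60.1 f 0.0
tool shift mm [-2.8  1.4 87.1] turn z -16.5
```

apply_moves --motion '[[[-2.8,1.4,0],[0,0,0]],[[0,0,0],[0,0,-5.5]],[[0,0,0],[0,0,-5.5]],[[0,0,0],[0,0,-5.5]],[[0,0,28],[0,0,0]],[[0,0,28],[0,0,0]],[[0,0,28],[0,0,0]],[[0,0,20],[0,0,0]],[[0,0,15],[0,0,0]],[[0,0,12],[0,0,0]],[[0,0,10],[0,0,0]],[[0,0,0],[0,0,0]]]'

```text
clock: 2.3
position: [0.3905, -0.2159, 0.0043]
orientation: [-0.001, 0.946, 0.325, -0.001]
wrist_force: [-0.1, -0.2, -0.4]
finger_gap: 0.0598
finger_force: 0.0
```

```bash
python3 go.py 392 -214.8 5 38;python3 - <<'E'
from h import *
a=cam('scene')['pixels'][105:205,160:270,::-1];b=cam('top')['pixels'][230:330,310:420,::-1]
cv2.imwrite('pics/g1.png',cv2.resize(np.hstack([a,b]),None,fx=3.6,fy=3.6,interpolation=cv2.INTER_CUBIC))
E
```

```text
t 2.3 pos [ 390.5 -215.9    4.3] psi 38.0 zdir [-0.003  0.002 -1.   ] gap 59.8 f 0.0
tool shift mm [ 1.8  0.1 -0.7] turn z -0.0
```

View pics/g1.png

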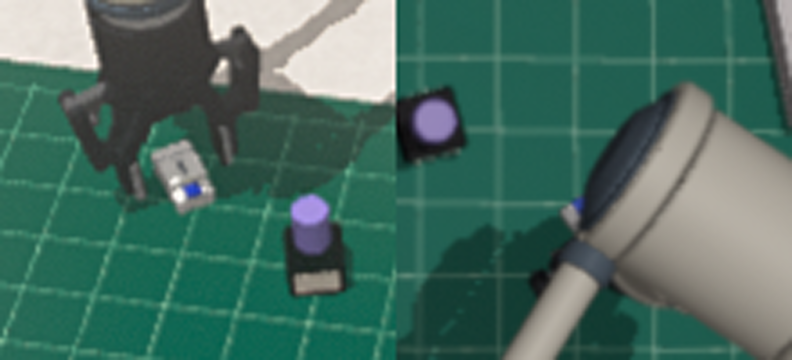

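apply_moves --motion '[[[1.5,0,0],[0,0,0]],[[0,0,0],[0,0,0]],[[0,0,0],[0,0,0]],[[0,0,0],[0,0,0]],[[0,0,0],[0,0,0]],[[0,0,0],[0,0,0]],[[0,0,0],[0,0,0]],[[0,0,0],[0,0,0]]]' --gripper 1 --grip_force 30

```text
clock: 3.07
position: [0.3936, -0.2158, 0.0075]
orientation: [0.001, 0.946, 0.325, 0.001]
wrist_force: [0.3, 0.1, 5.6]
finger_gap: 0.0273
finger_force: 30.6
```

apply_moves --motion '[[[0,0,-10],[0,0,0]],[[0,0,-20],[0,0,0]],[[0,0,-20],[0,0,0]],[[0,0,-20],[0,0,0]],[[0,0,-10],[0,0,0]],[[0,0,0],[0,0,0]]]'

```text
clock: 3.57
position: [0.3939, -0.2161, 0.0893]
orientation: [0.002, 0.946, 0.325, 0.001]
wrist_force: [0.1, 0.2, 0.3]
finger_gap: 0.0271
finger_force: 29.9
```

```bash
python3 go.py 551 -363 85 38
```

```text
t 3.6 pos [ 393.9 -216.1   89.3] psi 38.0 zdir [ 0.004 -0.003 -1.   ] gap 27.1 f 29.9
tool shift mm [ 33.4 212.4   5.3] turn z -0.0
```

apply_moves --motion '[[[0,0,0],[0,0,6.75]],[[0,0,0],[0,0,6.75]],[[0,0,0],[0,0,6.75]],[[0,0,0],[0,0,6.75]],[[9.8,26.1,0],[0,0,0]],[[9.8,26.1,0],[0,0,0]],[[9.8,26.1,0],[0,0,0]],[[9.8,26.1,0],[0,0,0]],[[9.8,26.1,0],[0,0,0]],[[9.8,26.1,0],[0,0,0]],[[9.8,26.1,0],[0,0,0]],[[9.8,26.1,0],[0,0,0]]]'

```text
clock: 4.57
position: [0.5094, -0.4061, 0.0839]
orientation: [-0.001, 0.995, 0.096, -0.001]
wrist_force: [0.5, 0.2, 0.1]
finger_gap: 0.0272
finger_force: 29.9
```

```bash
python3 go.py 511 -406 12 11;python3 - <<'E'
from h import *
a=cam('scene')['pixels'][115:245,60:210,::-1];b=cam('top')['pixels'][170:300,380:530,::-1]
cv2.imwrite('pics/p1.png',cv2.resize(np.hstack([a,b]),None,fx=2.6,fy=2.6,interpolation=cv2.INTER_CUBIC))
E
```

```text
t 4.6 pos [ 509.4 -406.1   83.9] psi 11.0 zdir [-0.002  0.002 -1.   ] gap 27.2 f 29.9
tool shift mm [ 1.7  0.4 71.9] turn z -0.0
```

View pics/p1.png

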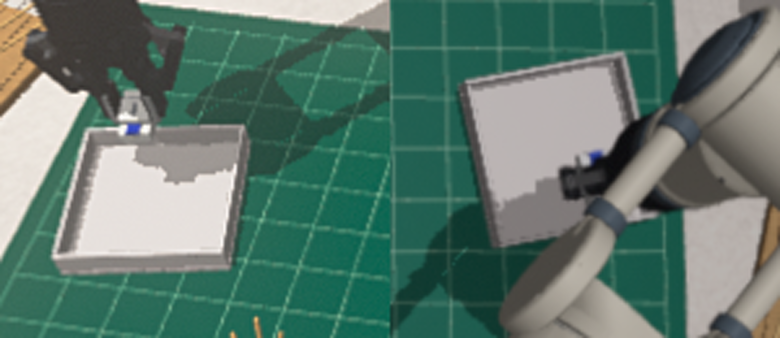

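apply_moves --motion '[[[1.5,0,15],[0,0,0]],[[0,0,15],[0,0,0]],[[0,0,15],[0,0,0]],[[0,0,12],[0,0,0]],[[0,0,6],[0,0,0]],[[0,0,3],[0,0,0]],[[0,0,2],[0,0,0]],[[0,0,1.5],[0,0,0]],[[0,0,1.5],[0,0,0]],[[0,0,0],[0,0,0]],[[0,0,0],[0,0,0]]]'

```text
clock: 5.58
position: [0.5112, -0.4053, 0.0159]
orientation: [0.0, 0.995, 0.096, 0.0]
wrist_force: [-0.6, 0.6, 0.2]
finger_gap: 0.0271
finger_force: 30.0
```

apply_moves --motion '[[[0,0,0],[0,0,0]],[[0,0,0],[0,0,0]]]'

```text
clock: 5.75
position: [0.5111, -0.4053, 0.0157]
orientation: [0.0, 0.995, 0.096, 0.0]
wrist_force: [-1.0, -0.3, 0.1]
finger_gap: 0.0275
finger_force: 30.0
```

apply_moves --motion '[[[0,0,1],[0,0,0]],[[0,0,1],[0,0,0]],[[0,0,1],[0,0,0]],[[0,0,0],[0,0,0]]]'

```text
clock: 6.08
position: [0.5108, -0.405, 0.0118]
orientation: [-0.0, 0.995, 0.096, -0.0]
wrist_force: [0.6, -1.6, -0.1]
finger_gap: 0.0275
finger_force: 30.0
```

apply_moves --motion '[[[0,0,0.7],[0,0,0]],[[0,0,0.7],[0,0,0]],[[0,0,0],[0,0,0]],[[0,0,0],[0,0,0]]]'

```text
clock: 6.42
position: [0.511, -0.4052, 0.0116]
orientation: [0.0, 0.995, 0.096, 0.0]
wrist_force: [-1.6, 1.4, 5.0]
finger_gap: 0.027
finger_force: 30.6
```

apply_moves --motion '[[[0,0,0.7],[0,0,0]],[[0,0,0.7],[0,0,0]],[[0,0,0],[0,0,0]],[[0,0,0],[0,0,0]]]'

```text
clock: 6.75
position: [0.5111, -0.4053, 0.0116]
orientation: [0.0, 0.995, 0.096, 0.0]
wrist_force: [-5.2, 4.0, 11.3]
finger_gap: 0.0269
finger_force: 31.2
```

apply_moves --motion '[[[0,0,-1],[0,0,0]],[[0,0,0],[0,0,0]],[[0,0,0],[0,0,0]],[[0,0,0],[0,0,0]],[[0,0,-10],[0,0,0]],[[0,0,-20],[0,0,0]],[[0,0,-30],[0,0,0]],[[0,0,-30],[0,0,0]],[[0,0,-20],[0,0,0]],[[0,0,0],[0,0,0]]]' --gripper 0.35

```text
clock: 7.58
position: [0.5129, -0.4069, 0.1282]
orientation: [0.004, 0.995, 0.096, 0.004]
wrist_force: [0.0, -0.2, 1.3]
finger_gap: 0.0555
finger_force: 0.0
```

```bash
python3 go.py 457 -104 120 11
```

```text
t 7.6 pos [ 512.9 -406.9  128.2] psi 11.0 zdir [ 0.008 -0.007 -1.   ] gap 55.5 f 0.0
tool shift mm [   2.7 -308.     5.7] turn z -0.0
```

apply_moves --motion '[[[0.3,-30.8,0],[0,0,0]],[[0.3,-30.8,0],[0,0,0]],[[0.3,-30.8,0],[0,0,0]],[[0.3,-30.8,0],[0,0,0]],[[0.3,-30.8,0],[0,0,0]],[[0.3,-30.8,0],[0,0,0]],[[0.3,-30.8,0],[0,0,0]],[[0.3,-30.8,0],[0,0,0]],[[0.3,-30.8,0],[0,0,0]],[[0.3,-30.8,0],[0,0,0]],[[0,0,0],[0,0,0]],[[0,0,0],[0,0,0]]]'

```text
clock: 8.58
position: [0.4551, -0.1011, 0.1205]
orientation: [0.0, 0.995, 0.097, 0.0]
wrist_force: [-0.8, -0.8, 0.3]
finger_gap: 0.0553
finger_force: 0.0
```

```bash
python3 go.py 457 -104 40 11;python3 - <<'E'
from seg import *
d=cam('scene');e=cam('top')
a=d['pixels'][75:205,170:320,::-1];b=e['pixels'][170:300,380:530,::-1]
cv2.imwrite('pics/p2.png',cv2.resize(np.hstack([a,b]),None,fx=2.6,fy=2.6,interpolation=cv2.INTER_CUBIC))
E
```

```text
t 8.6 pos [ 455.1 -101.1  120.5] psi 11.1 zdir [ 0. -0. -1.] gap 55.3 f 0.0
tool shift mm [ 1.3  3.2 80.5] turn z 0.1
```

View pics/p2.png

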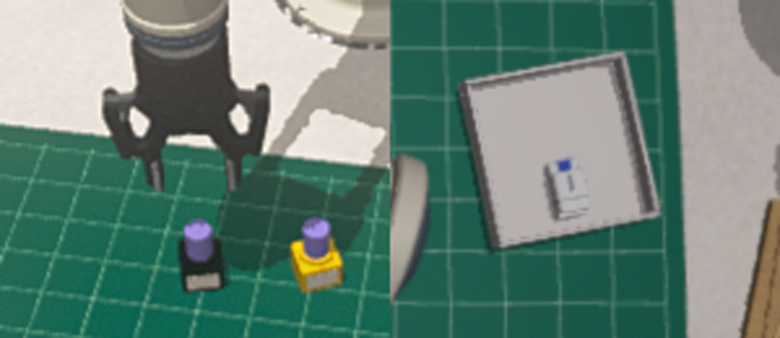

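apply_moves --motion '[[[1.3,3.2,15],[0,0,0]],[[0,0,15],[0,0,0]],[[0,0,15],[0,0,0]],[[0,0,14],[0,0,0]],[[0,0,10],[0,0,0]],[[0,0,6],[0,0,0]],[[0,0,2],[0,0,0]],[[0,0,0],[0,0,0]],[[0,0,0],[0,0,0]]]'

```text
clock: 9.43
position: [0.4575, -0.1054, 0.0442]
orientation: [0.0, 0.995, 0.095, 0.0]
wrist_force: [-0.7, -0.4, 0.3]
finger_gap: 0.0556
finger_force: 0.0
```

apply_moves --motion '[[[0,0,0],[0,0,0]],[[0,0,0],[0,0,0]],[[0,0,0],[0,0,0]],[[0,0,0],[0,0,0]],[[0,0,0],[0,0,0]],[[0,0,0],[0,0,0]],[[0,0,0],[0,0,0]],[[0,0,0],[0,0,0]]]' --gripper 1

```text
clock: 10.1
position: [0.4576, -0.1052, 0.0442]
orientation: [0.0, 0.995, 0.096, 0.001]
wrist_force: [-1.1, 0.5, 5.0]
finger_gap: 0.0238
finger_force: 30.8
```

apply_moves --motion '[[[0,0,-10],[0,0,0]],[[0,0,-20],[0,0,0]],[[0,0,-30],[0,0,0]],[[0,0,-20],[0,0,0]],[[0,0,0],[0,0,0]],[[0,0,0],[0,0,0]],[[0,0,0],[0,0,0]]]'

```text
clock: 10.68
position: [0.4565, -0.1049, 0.1223]
orientation: [-0.0, 0.995, 0.096, -0.001]
wrist_force: [-0.4, 0.2, -1.4]
finger_gap: 0.024
finger_force: 30.4
```

```bash
python3 go.py 496 368 125 8.5
```

```text
t 10.7 pos [ 456.5 -104.9  122.3] psi 11.0 zdir [-0.002  0.001 -1.   ] gap 24.0 f 30.4
tool shift mm [ 128.8 -456.8   -2.5] turn z 2.5
```

apply_moves --motion '[[[0,0,-28],[0,0,0]],[[5,-16,0],[0,0,0]],[[9.2,-32.6,0],[0,0,0]],[[9.2,-32.6,0],[0,0,0]],[[9.2,-32.6,0],[0,0,0]],[[9.2,-32.6,0],[0,0,0]],[[9.2,-32.6,0],[0,0,0]],[[9.2,-32.6,0],[0,0,0]],[[9.2,-32.6,0],[0,0,0]],[[9.2,-32.6,0],[0,0,0]],[[9.2,-32.6,0],[0,0,0]],[[9.2,-32.6,0],[0,0,0]]]'

```text
clock: 11.68
position: [0.4861, 0.2505, 0.149]
orientation: [0.001, 0.995, 0.096, -0.002]
wrist_force: [0.9, -1.2, -0.3]
finger_gap: 0.024
finger_force: 30.4
```

apply_moves --motion '[[[9.2,-32.6,0],[0,0,0]],[[9.2,-32.6,0],[0,0,0]],[[9.2,-32.6,0],[0,0,0]],[[5,-16,0],[0,0,0]],[[0,0,0],[0,0,0]],[[0,0,0],[0,0,0]]]'

```text
clock: 12.18
position: [0.4965, 0.3672, 0.1487]
orientation: [0.001, 0.995, 0.096, -0.002]
wrist_force: [0.7, -0.0, -0.8]
finger_gap: 0.0239
finger_force: 30.4
```

```bash
python3 go.py 496 368 48.5 8.5; python3 - <<'E'
from h import *
a=cam('scene')['pixels'][115:275,370:520,::-1];b=cam('top')['pixels'][170:330,60:210,::-1]
cv2.imwrite('pics/p3.png',cv2.resize(np.hstack([a,b]),None,fx=2.6,fy=2.6,interpolation=cv2.INTER_CUBIC))
E
```

```text
t 12.2 pos [496.5 367.2 148.7] psi 11.1 zdir [-0.004 -0.003 -1.   ] gap 23.9 f 30.4
tool shift mm [  0.   -1.1 100.2] turn z 2.6
```

View pics/p3.png

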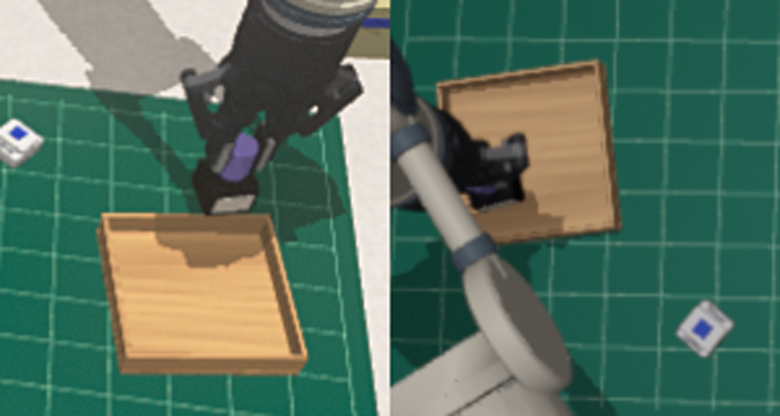

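apply_moves --motion '[[[0,0,15],[0,0,2.5]],[[0,0,20],[0,0,0]],[[0,0,20],[0,0,0]],[[0,0,20],[0,0,0]],[[0,0,12],[0,0,0]],[[0,0,6],[0,0,0]],[[0,0,3],[0,0,0]],[[0,0,1],[0,0,0]],[[0,0,0],[0,0,0]],[[0,0,0],[0,0,0]],[[0,0,0],[0,0,0]]]'

```text
clock: 13.2
position: [0.4981, 0.3674, 0.0558]
orientation: [-0.001, 0.997, 0.074, 0.001]
wrist_force: [0.4, -0.0, 0.1]
finger_gap: 0.0238
finger_force: 30.4
```

apply_moves --motion '[[[0,0,0.8],[0,0,0]],[[0,0,0.8],[0,0,0]],[[0,0,0.8],[0,0,0]],[[0,0,0],[0,0,0]],[[0,0,0],[0,0,0]]]'

```text
clock: 13.62
position: [0.4975, 0.367, 0.0519]
orientation: [0.0, 0.997, 0.074, -0.0]
wrist_force: [0.7, -0.6, -1.1]
finger_gap: 0.024
finger_force: 30.4
```

apply_moves --motion '[[[0,0,0.8],[0,0,0]],[[0,0,0.8],[0,0,0]],[[0,0,0.8],[0,0,0]],[[0,0,0],[0,0,0]],[[0,0,0],[0,0,0]]]'

```text
clock: 14.03
position: [0.4975, 0.367, 0.0496]
orientation: [0.0, 0.997, 0.074, -0.0]
wrist_force: [0.2, -0.4, -0.8]
finger_gap: 0.0237
finger_force: 30.4
```

apply_moves --motion '[[[0,0,0.7],[0,0,0]],[[0,0,0.7],[0,0,0]],[[0,0,0],[0,0,0]],[[0,0,0],[0,0,0]]]'

```text
clock: 14.37
position: [0.4976, 0.3671, 0.0483]
orientation: [-0.0, 0.997, 0.074, 0.0]
wrist_force: [-0.8, -0.1, 0.1]
finger_gap: 0.0237
finger_force: 30.5
```

apply_moves --motion '[[[0,0,0.5],[0,0,0]],[[0,0,0],[0,0,0]],[[0,0,0],[0,0,0]],[[0,0,0],[0,0,0]],[[0,0,0],[0,0,0]],[[0,0,-10],[0,0,0]],[[0,0,-20],[0,0,0]],[[0,0,-30],[0,0,0]],[[0,0,-20],[0,0,0]],[[0,0,0],[0,0,-6]],[[0,0,0],[0,0,-7]],[[0,0,0],[0,0,-7]]]' --gripper 0.35

```text
clock: 15.37
position: [0.498, 0.3673, 0.1297]
orientation: [-0.0, 0.969, 0.249, 0.001]
wrist_force: [1.4, -0.0, -0.1]
finger_gap: 0.0553
finger_force: 0.0
```

apply_moves --motion '[[[0,0,0],[0,0,-7]],[[0,0,0],[0,0,-7]],[[0,0,0],[0,0,-7]],[[0,0,0],[0,0,-7]],[[0,0,0],[0,0,-7]],[[0,0,0],[0,0,-7]],[[0,0,0],[0,0,-7]],[[0,0,0],[0,0,-7]],[[0,0,0],[0,0,-7]],[[0,0,0],[0,0,-7]],[[0,0,0],[0,0,-7]],[[0,0,0],[0,0,-7]]]'

```text
clock: 16.37
position: [0.4977, 0.3671, 0.1288]
orientation: [0.0, 0.553, 0.833, 0.0]
wrist_force: [1.0, -0.7, -0.9]
finger_gap: 0.0556
finger_force: 0.0
```

```bash
python3 go.py 381.5 207.5 80 140.7
```

```text
t 16.4 pos [497.7 367.1 128.8] psi 112.8 zdir [ 0.001  0.    -1.   ] gap 55.6 f 0.0
tool shift mm [-102.1 -169.    48.6] turn z -27.9
```

apply_moves --motion '[[[-17,-28.2,0],[0,0,0]],[[-17,-28.2,0],[0,0,0]],[[-17,-28.2,0],[0,0,0]],[[-17,-28.2,8],[0,0,0]],[[-17,-28.2,10],[0,0,0]],[[-17,-28.2,10],[0,0,0]],[[0,0,10],[0,0,-7]],[[0,0,10],[0,0,-7]],[[0,0,0],[0,0,-7]],[[0,0,0],[0,0,-7]],[[0,0,0],[0,0,0]],[[0,0,0],[0,0,0]]]'

```text
clock: 17.37
position: [0.3804, 0.2082, 0.0806]
orientation: [0.0, 0.34, 0.94, 0.0]
wrist_force: [0.8, -0.5, -0.7]
finger_gap: 0.0555
finger_force: 0.0
```

```bash
python3 go.py 381.5 207.5 8 140.7; python3 - <<'E'
from h import *
a=cam('scene')['pixels'][115:275,330:480,::-1];b=cam('top')['pixels'][170:330,60:210,::-1]
cv2.imwrite('pics/p4.png',cv2.resize(np.hstack([a,b]),None,fx=2.6,fy=2.6,interpolation=cv2.INTER_CUBIC))
E
```

```text
t 17.4 pos [380.4 208.2  80.6] psi 140.3 zdir [ 0.001  0.    -1.   ] gap 55.5 f 0.0
tool shift mm [-1.2  0.1 72.6] turn z -0.4
```

View pics/p4.png

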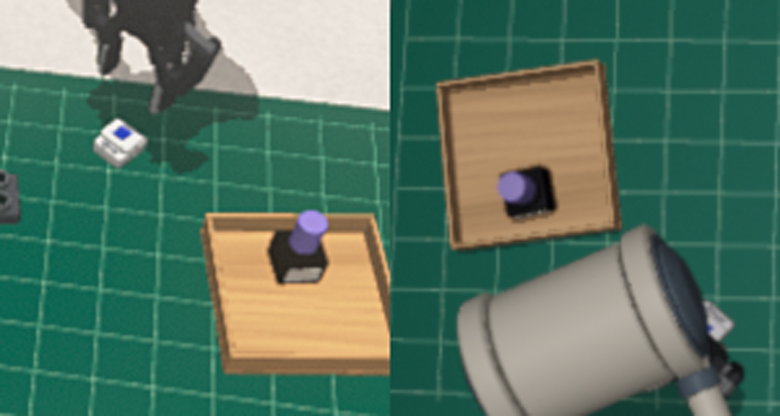

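apply_moves --motion '[[[-1.2,0,15],[0,0,0]],[[0,0,15],[0,0,0]],[[0,0,15],[0,0,0]],[[0,0,13],[0,0,0]],[[0,0,8],[0,0,0]],[[0,0,4],[0,0,0]],[[0,0,0],[0,0,0]],[[0,0,0],[0,0,0]],[[0,0,0],[0,0,0]]]'

```text
clock: 18.22
position: [0.3817, 0.2076, 0.0108]
orientation: [0.001, 0.338, 0.941, 0.001]
wrist_force: [0.4, 0.9, 1.0]
finger_gap: 0.0556
finger_force: 0.0
```

apply_moves --motion '[[[0,0,0],[0,0,0]],[[0,0,0],[0,0,0]],[[0,0,0],[0,0,0]],[[0,0,0],[0,0,0]],[[0,0,0],[0,0,0]],[[0,0,0],[0,0,0]],[[0,0,0],[0,0,0]],[[0,0,0],[0,0,0]]]' --gripper 1

```text
clock: 18.88
position: [0.3817, 0.2076, 0.0107]
orientation: [0.001, 0.338, 0.941, 0.001]
wrist_force: [-0.3, -0.4, 5.8]
finger_gap: 0.0331
finger_force: 31.5
```

apply_moves --motion '[[[0,0,-10],[0,0,0]],[[0,0,-20],[0,0,0]],[[0,0,-30],[0,0,0]],[[0,0,-30],[0,0,0]],[[0,0,-30],[0,0,0]],[[0,0,-20],[0,0,0]],[[0,0,0],[0,0,0]],[[0,0,0],[0,0,0]]]'

```text
clock: 19.55
position: [0.3816, 0.2075, 0.1511]
orientation: [0.001, 0.338, 0.941, 0.001]
wrist_force: [-0.7, 0.9, -0.9]
finger_gap: 0.0333
finger_force: 30.9
```

```bash
python3 go.py 579 -392 150 191
```

```text
t 19.6 pos [381.6 207.5 151.1] psi 140.5 zdir [ 0.002  0.001 -1.   ] gap 33.3 f 30.9
tool shift mm [-533.8 -336.8    0.9] turn z -50.5
```

apply_moves --motion '[[[-15,-9.4,0],[0,0,0]],[[-29.6,-18.7,0],[0,0,0]],[[-29.6,-18.7,0],[0,0,0]],[[-29.6,-18.7,0],[0,0,0]],[[-29.6,-18.7,0],[0,0,0]],[[-29.6,-18.7,0],[0,0,0]],[[-29.6,-18.7,0],[0,0,0]],[[-29.6,-18.7,0],[0,0,0]],[[-29.6,-18.7,0],[0,0,0]],[[-29.6,-18.7,0],[0,0,0]],[[-29.6,-18.7,0],[0,0,0]],[[-29.6,-18.7,0],[0,0,0]]]'

```text
clock: 20.55
position: [0.5062, -0.1768, 0.1473]
orientation: [-0.002, 0.338, 0.941, 0.0]
wrist_force: [0.6, 0.8, -0.4]
finger_gap: 0.0329
finger_force: 30.9
```

apply_moves --motion '[[[-29.6,-18.7,0],[0,0,0]],[[-29.6,-18.7,0],[0,0,0]],[[-29.6,-18.7,0],[0,0,0]],[[-29.6,-18.7,0],[0,0,0]],[[-29.6,-18.7,0],[0,0,0]],[[-29.6,-18.7,0],[0,0,0]],[[-15,-9.4,0],[0,0,0]],[[0,0,0],[0,0,-7]],[[0,0,0],[0,0,-7]],[[0,0,0],[0,0,-7]],[[0,0,0],[0,0,-7]],[[0,0,0],[0,0,-7]]]'

```text
clock: 21.55
position: [0.5773, -0.3912, 0.1467]
orientation: [-0.002, 0.037, 0.999, 0.001]
wrist_force: [0.5, -0.2, 0.2]
finger_gap: 0.0332
finger_force: 30.9
```

apply_moves --motion '[[[0,0,0],[0,0,-7]],[[0,0,0],[0,0,-7]],[[0,0,0],[0,0,0]],[[0,0,0],[0,0,0]]]'

```text
clock: 21.88
position: [0.5775, -0.3912, 0.1475]
orientation: [-0.001, -0.081, 0.997, 0.001]
wrist_force: [0.9, -0.1, -0.3]
finger_gap: 0.0334
finger_force: 30.9
```

```bash
python3 go.py 579 -392 18 190
```

```text
t 21.9 pos [ 577.5 -391.2  147.5] psi -170.7 zdir [-0.003  0.002 -1.   ] gap 33.4 f 30.9
tool shift mm [ -1.7  -1.3 129.5] turn z -360.7
```

apply_moves --motion '[[[-1.5,-1,20],[0,0,0]],[[0,0,25],[0,0,0]],[[0,0,25],[0,0,0]],[[0,0,20],[0,0,0]],[[0,0,18],[0,0,0]],[[0,0,9],[0,0,0]],[[0,0,5],[0,0,0]],[[0,0,3],[0,0,0]],[[0,0,2],[0,0,0]],[[0,0,0],[0,0,0]],[[0,0,0],[0,0,0]],[[0,0,0],[0,0,0]]]'

```text
clock: 22.88
position: [0.5803, -0.3928, 0.0241]
orientation: [0.001, -0.082, 0.997, -0.001]
wrist_force: [-0.0, -0.2, -0.8]
finger_gap: 0.033
finger_force: 30.9
```

apply_moves --motion '[[[0,0,0.8],[0,0,0]],[[0,0,0.8],[0,0,0]],[[0,0,0.8],[0,0,0]],[[0,0,0],[0,0,0]],[[0,0,0],[0,0,0]]]'

```text
clock: 23.3
position: [0.5797, -0.3924, 0.0202]
orientation: [-0.0, -0.083, 0.997, 0.0]
wrist_force: [0.4, 0.3, 0.0]
finger_gap: 0.0334
finger_force: 30.9
```

apply_moves --motion '[[[0,0,1],[0,0,0]],[[0,0,1],[0,0,0]],[[0,0,1],[0,0,0]],[[0,0,1],[0,0,0]],[[0,0,0],[0,0,0]],[[0,0,0],[0,0,0]]]'

```text
clock: 23.8
position: [0.5797, -0.3924, 0.0162]
orientation: [-0.0, -0.083, 0.997, 0.0]
wrist_force: [-0.4, 0.2, -0.2]
finger_gap: 0.0327
finger_force: 30.9
```

apply_moves --motion '[[[0,0,0.7],[0,0,0]],[[0,0,0.7],[0,0,0]],[[0,0,0.7],[0,0,0]],[[0,0,0],[0,0,0]],[[0,0,0],[0,0,0]]]'

```text
clock: 24.22
position: [0.5799, -0.3925, 0.0148]
orientation: [0.0, -0.083, 0.997, -0.0]
wrist_force: [-0.8, 0.1, 3.3]
finger_gap: 0.033
finger_force: 31.3
```

apply_moves --motion '[[[0,0,0],[0,0,0]],[[0,0,0],[0,0,0]],[[0,0,0],[0,0,0]],[[0,0,0],[0,0,0]],[[0,0,-10],[0,0,0]],[[0,0,-20],[0,0,0]],[[0,0,-30],[0,0,0]],[[0,0,-30],[0,0,0]],[[0,0,-20],[0,0,0]],[[0,0,0],[0,0,0]],[[0,0,0],[0,0,0]]]' --gripper 0.35

```text
clock: 25.13
position: [0.5807, -0.3931, 0.1274]
orientation: [0.002, -0.083, 0.997, -0.002]
wrist_force: [-0.2, -0.5, -0.3]
finger_gap: 0.0554
finger_force: 0.0
```

```bash
python3 go.py 438.5 3 120 189
```

```text
t 25.1 pos [ 580.7 -393.1  127.4] psi -170.5 zdir [ 0.004 -0.003 -1.   ] gap 55.4 f 0.0
tool shift mm [ 75.  414.1   5.7] turn z -359.5
```

apply_moves --motion '[[[6.3,34.5,0.5],[0,0,0]],[[6.3,34.5,0.5],[0,0,0]],[[6.3,34.5,0.5],[0,0,0]],[[6.3,34.5,0.5],[0,0,0]],[[6.3,34.5,0.5],[0,0,0]],[[6.3,34.5,0.5],[0,0,0]],[[6.3,34.5,0.5],[0,0,0]],[[6.3,34.5,0.5],[0,0,0]],[[6.3,34.5,0.5],[0,0,0]],[[6.3,34.5,0.5],[0,0,0]],[[6.3,34.5,0.5],[0,0,0]],[[5.7,34.5,0],[0,0,0]]]'

```text
clock: 26.13
position: [0.4359, 0.005, 0.117]
orientation: [-0.001, -0.082, 0.997, 0.0]
wrist_force: [-0.3, 0.6, -0.8]
finger_gap: 0.0554
finger_force: 0.0
```

apply_moves --motion '[[[0,0,0],[0,0,0]],[[0,0,0],[0,0,0]]]'

```text
clock: 26.3
position: [0.4368, 0.0048, 0.1176]
orientation: [-0.001, -0.084, 0.996, 0.0]
wrist_force: [-0.6, 0.4, -0.5]
finger_gap: 0.0554
finger_force: 0.0
```

```bash
python3 go.py 438.5 3 44 189; python3 - <<'E'
from h import *
a=cam('scene')['pixels'][70:230,230:380,::-1];b=cam('top')['pixels'][170:330,370:520,::-1]
cv2.imwrite('pics/p5.png',cv2.resize(np.hstack([a,b]),None,fx=2.6,fy=2.6,interpolation=cv2.INTER_CUBIC))
E
```

```text
t 26.3 pos [436.8   4.8 117.6] psi -170.3 zdir [-0.001 -0.    -1.   ] gap 55.4 f 0.0
tool shift mm [-1.5 -2.1 73.6] turn z -359.3
```

View pics/p5.png

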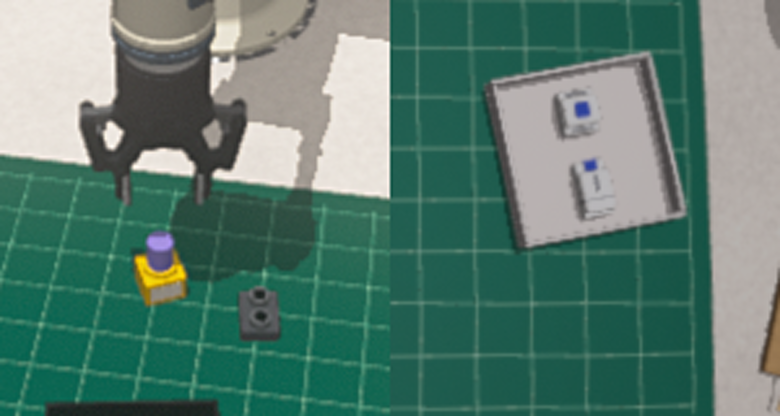

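Both white parts lie flat and side by side in the white tray (crop 580,110 and 595,187); the gripper is above the yellow bottle.

apply_moves --motion '[[[-1.5,-2,15],[0,0,0]],[[0,0,15],[0,0,0]],[[0,0,15],[0,0,0]],[[0,0,13],[0,0,0]],[[0,0,9],[0,0,0]],[[0,0,5],[0,0,0]],[[0,0,1],[0,0,0]],[[0,0,0],[0,0,0]],[[0,0,0],[0,0,0]]]'

```text
clock: 27.15
position: [0.44, 0.0017, 0.0466]
orientation: [0.001, -0.083, 0.997, -0.0]
wrist_force: [-0.3, -0.0, 0.5]
finger_gap: 0.0558
finger_force: 0.0
```

apply_moves --motion '[[[0,0,0],[0,0,0]],[[0,0,0],[0,0,0]],[[0,0,0],[0,0,0]],[[0,0,0],[0,0,0]],[[0,0,0],[0,0,0]],[[0,0,0],[0,0,0]],[[0,0,0],[0,0,0]],[[0,0,0],[0,0,0]]]' --gripper 1

```text
clock: 27.82
position: [0.4399, 0.0019, 0.0464]
orientation: [0.001, -0.083, 0.997, -0.0]
wrist_force: [-0.7, 0.7, 5.2]
finger_gap: 0.0241
finger_force: 29.8
```

apply_moves --motion '[[[0,0,-10],[0,0,0]],[[0,0,-20],[0,0,0]],[[0,0,-30],[0,0,0]],[[0,0,-30],[0,0,0]],[[0,0,-20],[0,0,0]],[[0,0,-15],[0,0,0]],[[0,0,0],[0,0,0]],[[0,0,0],[0,0,0]]]'

```text
clock: 28.48
position: [0.4397, 0.0018, 0.1711]
orientation: [0.0, -0.083, 0.997, -0.0]
wrist_force: [-0.1, 0.6, -0.9]
finger_gap: 0.024
finger_force: 29.5
```

```bash
python3 go.py 566 378 165 189
```

```text
t 28.5 pos [439.7   1.8 171.1] psi -170.5 zdir [ 0.001 -0.    -1.   ] gap 24.0 f 29.5
tool shift mm [-186.5  350.3    6.2] turn z -359.5
```

apply_moves --motion '[[[-8.5,16,0],[0,0,0]],[[-17,31.8,0],[0,0,0]],[[-17,31.8,0],[0,0,0]],[[-17,31.8,0],[0,0,0]],[[-17,31.8,0],[0,0,0]],[[-17,31.8,0],[0,0,0]],[[-17,31.8,0],[0,0,0]],[[-17,31.8,0],[0,0,0]],[[-17,31.8,0],[0,0,0]],[[-17,31.8,0],[0,0,0]],[[-17,31.8,0],[0,0,0]],[[-8.5,16,0],[0,0,0]]]'

```text
clock: 29.48
position: [0.5655, 0.381, 0.1667]
orientation: [-0.002, -0.084, 0.996, -0.001]
wrist_force: [0.7, 0.2, -0.6]
finger_gap: 0.024
finger_force: 29.6
```

apply_moves --motion '[[[0,0,0],[0,0,0]],[[0,0,0],[0,0,0]],[[0,0,0],[0,0,0]]]'

```text
clock: 29.73
position: [0.5658, 0.3769, 0.1689]
orientation: [-0.001, -0.082, 0.997, -0.001]
wrist_force: [-0.2, -0.1, -0.5]
finger_gap: 0.0238
finger_force: 29.6
```

```bash
python3 go.py 566 378 54 189; python3 - <<'E'
from h import *
a=cam('scene')['pixels'][115:275,370:520,::-1];b=cam('top')['pixels'][170:330,60:210,::-1]
cv2.imwrite('pics/p6.png',cv2.resize(np.hstack([a,b]),None,fx=2.6,fy=2.6,interpolation=cv2.INTER_CUBIC))
E
```

```text
t 29.7 pos [565.8 376.9 168.9] psi -170.5 zdir [-0.003 -0.002 -1.   ] gap 23.8 f 29.6
tool shift mm [ -0.7   1.2 114.9] turn z -359.5
```

View pics/p6.png

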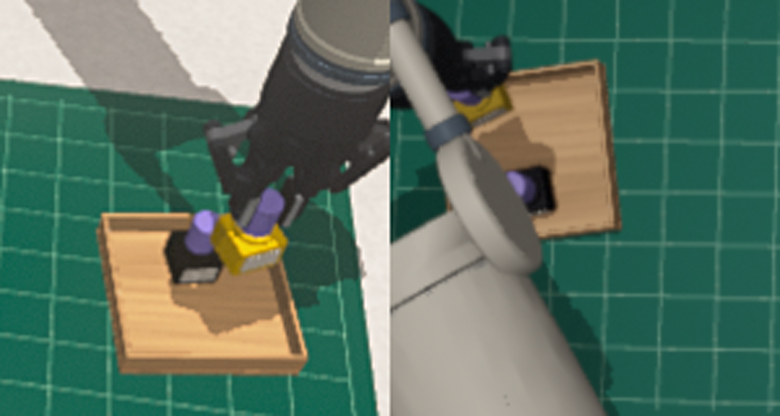

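apply_moves --motion '[[[-0.7,1,20],[0,0,0]],[[0,0,25],[0,0,0]],[[0,0,25],[0,0,0]],[[0,0,18],[0,0,0]],[[0,0,12],[0,0,0]],[[0,0,7],[0,0,0]],[[0,0,4],[0,0,0]],[[0,0,1],[0,0,0]],[[0,0,0],[0,0,0]],[[0,0,0],[0,0,0]],[[0,0,0],[0,0,0]]]'

```text
clock: 30.75
position: [0.5674, 0.3793, 0.0603]
orientation: [0.001, -0.083, 0.997, 0.0]
wrist_force: [-0.0, 0.6, -0.8]
finger_gap: 0.0238
finger_force: 29.7
```

apply_moves --motion '[[[0,0,1],[0,0,0]],[[0,0,1],[0,0,0]],[[0,0,1],[0,0,0]],[[0,0,1],[0,0,0]],[[0,0,0],[0,0,0]],[[0,0,0],[0,0,0]]]'

```text
clock: 31.25
position: [0.5668, 0.3789, 0.0545]
orientation: [-0.0, -0.083, 0.997, -0.0]
wrist_force: [-0.4, -0.1, -1.3]
finger_gap: 0.0237
finger_force: 29.7
```

apply_moves --motion '[[[0,0,1],[0,0,0]],[[0,0,1],[0,0,0]],[[0,0,1],[0,0,0]],[[0,0,0.5],[0,0,0]],[[0,0,0],[0,0,0]],[[0,0,0],[0,0,0]]]'

```text
clock: 31.75
position: [0.5668, 0.3789, 0.0512]
orientation: [-0.0, -0.083, 0.997, -0.0]
wrist_force: [1.0, -0.6, -0.6]
finger_gap: 0.0241
finger_force: 29.7
```

apply_moves --motion '[[[0,0,0.6],[0,0,0]],[[0,0,0.5],[0,0,0]],[[0,0,0],[0,0,0]],[[0,0,0],[0,0,0]]]'

```text
clock: 32.08
position: [0.5669, 0.379, 0.0506]
orientation: [0.0, -0.083, 0.997, 0.0]
wrist_force: [-0.8, -1.2, 1.6]
finger_gap: 0.0236
finger_force: 29.9
```

apply_moves --motion '[[[0,0,0],[0,0,0]],[[0,0,0],[0,0,0]],[[0,0,0],[0,0,0]],[[0,0,0],[0,0,0]],[[0,0,-10],[0,0,0]],[[0,0,-20],[0,0,0]],[[0,0,-30],[0,0,0]],[[0,0,-20],[0,0,0]],[[0,0,0],[0,0,0]],[[0,0,0],[0,0,0]]]' --gripper 0.35

```text
clock: 32.92
position: [0.5678, 0.3795, 0.1334]
orientation: [0.002, -0.083, 0.997, 0.001]
wrist_force: [-0.8, -0.2, -0.1]
finger_gap: 0.0556
finger_force: 0.0
```

```bash
python3 go.py 465.1 99.9 90 189
```

```text
t 32.9 pos [567.8 379.5 133.4] psi -170.5 zdir [ 0.004  0.003 -1.   ] gap 55.6 f 0.0
tool shift mm [ 147.5 -259.    42.3] turn z -359.5
```

apply_moves --motion '[[[16.4,-28.8,0],[0,0,0]],[[16.4,-28.8,0],[0,0,0]],[[16.4,-28.8,0],[0,0,0]],[[16.4,-28.8,0],[0,0,0]],[[16.4,-28.8,0],[0,0,0]],[[16.4,-28.8,0],[0,0,0]],[[16.4,-28.8,10],[0,0,0]],[[16.4,-28.8,15],[0,0,0]],[[16.4,-28.8,15],[0,0,0]],[[0,0,0],[0,0,0]],[[0,0,0],[0,0,0]],[[0,0,0],[0,0,0]]]'

```text
clock: 33.92
position: [0.464, 0.0993, 0.0901]
orientation: [-0.0, -0.082, 0.997, 0.0]
wrist_force: [0.0, 0.6, 0.2]
finger_gap: 0.0554
finger_force: 0.0
```

```bash
python3 go.py 465.1 99.9 9 189; python3 - <<'E'
from h import *
a=cam('scene')['pixels'][100:260,270:420,::-1];b=cam('top')['pixels'][170:330,60:210,::-1]
cv2.imwrite('pics/p7.png',cv2.resize(np.hstack([a,b]),None,fx=2.6,fy=2.6,interpolation=cv2.INTER_CUBIC))
E
```

```text
t 33.9 pos [464.   99.3  90.1] psi -170.6 zdir [-0.     0.001 -1.   ] gap 55.4 f 0.0
tool shift mm [-1.2  0.4 81.1] turn z -359.6
```

View pics/p7.png

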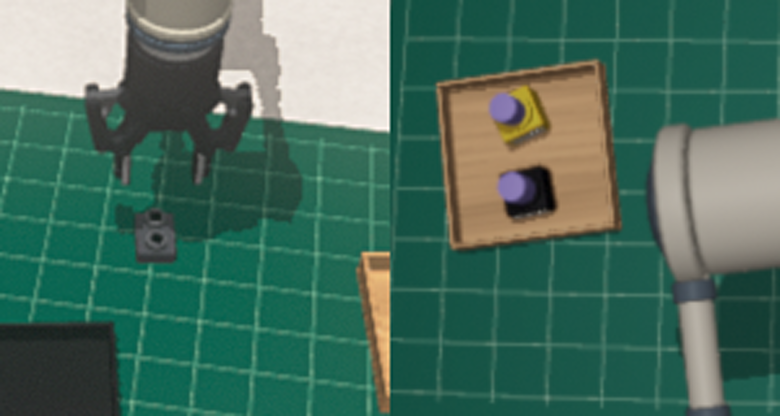

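apply_moves --motion '[[[-1.2,0.4,15],[0,0,0]],[[0,0,20],[0,0,0]],[[0,0,20],[0,0,0]],[[0,0,13],[0,0,0]],[[0,0,9],[0,0,0]],[[0,0,5],[0,0,0]],[[0,0,0],[0,0,0]],[[0,0,0],[0,0,0]],[[0,0,0],[0,0,0]]]'

```text
clock: 34.77
position: [0.4659, 0.0999, 0.0094]
orientation: [0.001, -0.083, 0.997, 0.0]
wrist_force: [0.6, 0.2, 0.1]
finger_gap: 0.0554
finger_force: 0.0
```

apply_moves --motion '[[[0,0,0],[0,0,0]],[[0,0,0],[0,0,0]],[[0,0,0],[0,0,0]],[[0,0,0],[0,0,0]],[[0,0,0],[0,0,0]],[[0,0,0],[0,0,0]],[[0,0,0],[0,0,0]],[[0,0,0],[0,0,0]]]' --gripper 1

```text
clock: 35.43
position: [0.4658, 0.0997, 0.0094]
orientation: [0.001, -0.083, 0.997, 0.0]
wrist_force: [0.0, 0.7, 5.7]
finger_gap: 0.0351
finger_force: 30.6
```

apply_moves --motion '[[[0,0,-10],[0,0,0]],[[0,0,-20],[0,0,0]],[[0,0,-30],[0,0,0]],[[0,0,-20],[0,0,0]],[[0,0,0],[0,0,0]],[[0,0,0],[0,0,0]]]'

```text
clock: 35.93
position: [0.4658, 0.0997, 0.0898]
orientation: [0.001, -0.083, 0.997, 0.0]
wrist_force: [-0.2, -0.1, -0.4]
finger_gap: 0.035
finger_force: 30.0
```

```bash
python3 go.py 650 12 90 189
```

```text
t 35.9 pos [465.8  99.7  89.8] psi -170.5 zdir [ 0.003  0.    -1.   ] gap 35.0 f 30.0
tool shift mm [-167.3 -116.8    0.3] turn z -359.5
```

apply_moves --motion '[[[-10,-7,0],[0,0,0]],[[-21,-14.6,0],[0,0,0]],[[-21,-14.6,0],[0,0,0]],[[-21,-14.6,0],[0,0,0]],[[-21,-14.6,0],[0,0,0]],[[-21,-14.6,0],[0,0,0]],[[-21,-14.6,0],[0,0,0]],[[-21,-14.6,0],[0,0,0]],[[-10,-7,0],[0,0,0]],[[0,0,0],[0,0,0]],[[0,0,0],[0,0,0]]]'

```text
clock: 36.85
position: [0.6479, 0.0123, 0.0859]
orientation: [-0.002, -0.082, 0.997, 0.0]
wrist_force: [-0.4, 0.3, 0.3]
finger_gap: 0.035
finger_force: 30.0
```

```bash
python3 go.py 650 12 18 189; python3 - <<'E'
from h import *
a=cam('scene')['pixels'][160:320,220:400,::-1];b=cam('top')['pixels'][90:250,190:370,::-1]
cv2.imwrite('pics/p8.png',cv2.resize(np.hstack([a,b]),None,fx=2.2,fy=2.2,interpolation=cv2.INTER_CUBIC))
E
```

```text
t 36.9 pos [647.9  12.3  85.9] psi -170.6 zdir [-0.004  0.    -1.   ] gap 35.0 f 30.0
tool shift mm [-2.3 -0.7 67.9] turn z -359.6
```

View pics/p8.png

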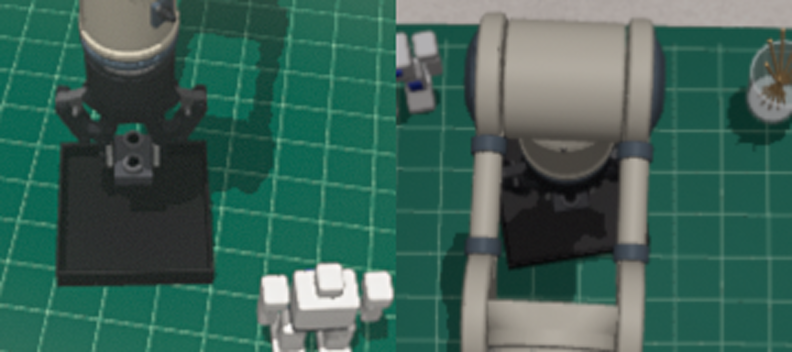

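apply_moves --motion '[[[-2,0,15],[0,0,0]],[[0,0,16],[0,0,0]],[[0,0,14],[0,0,0]],[[0,0,10],[0,0,0]],[[0,0,6],[0,0,0]],[[0,0,4],[0,0,0]],[[0,0,2],[0,0,0]],[[0,0,0],[0,0,0]],[[0,0,0],[0,0,0]],[[0,0,0],[0,0,0]]]'

```text
clock: 37.78
position: [0.6514, 0.0128, 0.0221]
orientation: [0.001, -0.083, 0.997, -0.0]
wrist_force: [-0.3, 0.3, -0.0]
finger_gap: 0.0351
finger_force: 30.1
```

apply_moves --motion '[[[0,0,1],[0,0,0]],[[0,0,1],[0,0,0]],[[0,0,1],[0,0,0]],[[0,0,0],[0,0,0]],[[0,0,0],[0,0,0]]]'

```text
clock: 38.2
position: [0.6508, 0.0128, 0.0181]
orientation: [-0.0, -0.083, 0.997, 0.0]
wrist_force: [0.2, -0.3, -1.1]
finger_gap: 0.0348
finger_force: 30.1
```

apply_moves --motion '[[[0,0,1],[0,0,0]],[[0,0,1],[0,0,0]],[[0,0,1],[0,0,0]],[[0,0,1],[0,0,0]],[[0,0,0],[0,0,0]],[[0,0,0],[0,0,0]]]'

```text
clock: 38.7
position: [0.6508, 0.0128, 0.014]
orientation: [-0.0, -0.083, 0.997, 0.0]
wrist_force: [-0.2, 0.9, 0.9]
finger_gap: 0.035
finger_force: 30.1
```

apply_moves --motion '[[[0,0,0.7],[0,0,0]],[[0,0,0.6],[0,0,0]],[[0,0,0],[0,0,0]],[[0,0,0],[0,0,0]]]'

```text
clock: 39.03
position: [0.651, 0.0128, 0.0135]
orientation: [0.0, -0.083, 0.997, -0.0]
wrist_force: [-2.0, 0.6, 3.4]
finger_gap: 0.035
finger_force: 30.4
```

Contact; release, lift and back off.

apply_moves --motion '[[[0,0,0],[0,0,0]],[[0,0,0],[0,0,0]],[[0,0,0],[0,0,0]],[[0,0,0],[0,0,0]],[[0,0,-10],[0,0,0]],[[0,0,-20],[0,0,0]],[[0,0,-30],[0,0,0]],[[0,0,-30],[0,0,0]],[[0,0,-30],[0,0,0]],[[20,0,-20],[0,0,0]],[[30,0,-10],[0,0,0]],[[30,0,0],[0,0,0]]]' --gripper 0.35

```text
clock: 40.03
position: [0.5727, -0.0005, 0.1675]
orientation: [0.003, -0.083, 0.997, -0.0]
wrist_force: [-0.1, 0.5, 0.4]
finger_gap: 0.0555
finger_force: 0.0
```

apply_moves --motion '[[[30,0,0],[0,0,0]],[[30,0,0],[0,0,0]],[[30,0,0],[0,0,0]],[[30,0,0],[0,0,0]],[[20,0,0],[0,0,0]],[[0,0,0],[0,0,0]],[[0,0,0],[0,0,0]],[[0,0,0],[0,0,0]],[[0,0,0],[0,0,0]],[[0,0,0],[0,0,0]]]'

```text
clock: 40.87
position: [0.4344, -0.0233, 0.1628]
orientation: [-0.0, -0.083, 0.997, 0.0]
wrist_force: [0.1, -0.8, -0.1]
finger_gap: 0.055
finger_force: 0.0
```

```bash
python3 - <<'E'
from h import *
b=cam('scene')['pixels'][:,:,::-1]
cv2.imwrite('pics/p9.png',cv2.resize(b,(800,600),interpolation=cv2.INTER_CUBIC))
E
```

```text
(no output)
```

View pics/p9.png

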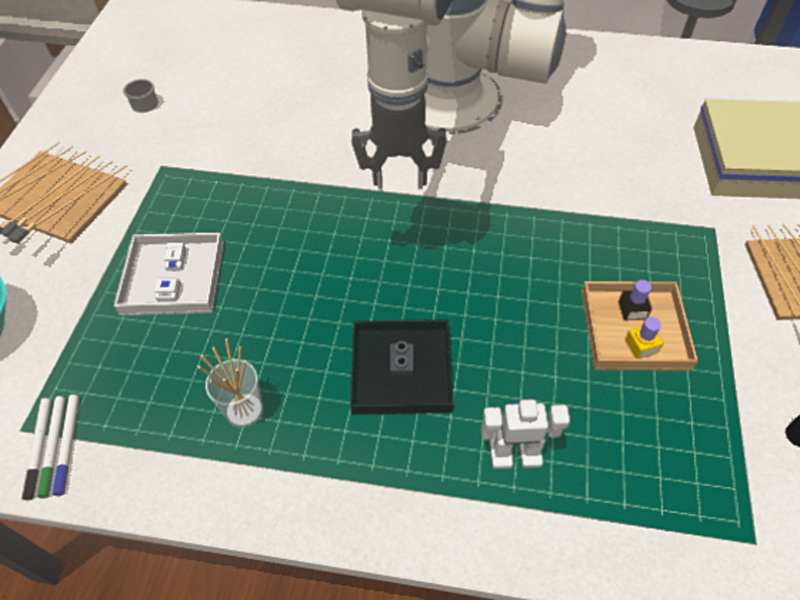

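All five things are in their trays, at (174,257), (166,288), (401,355), (637,300) and (647,338). The cup (235,390) and the model (525,430) have not moved.

```bash
python3 -c "
from bench import arm; print(arm.job_done())"
```

```text
the job is handed in; nothing more can be done
None
```

I handed the job in after about 41 s: both bottles stand in the wooden tray, the shin and shoulder lie flat side by side in the white tray, and the backpack lies flat in the black tray; the cup and model look unmoved in the last picture, and no verdict was returned.

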